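# Lay out the shoe-care kit from its squeeze-catch case

## Robot

A 6-joint arm with a two-finger parallel gripper is mounted at the origin on the work surface. World frame = base frame: x ahead of the robot, y to its left, z up, the work surface at z = 0. Lengths are in m, angles in degrees, forces in N, time in s.
With the tool pointing down it reaches from about 0.375 to 0.9 m from the base axis. Payload 3.1 kg.
Tool frame: the origin (TCP) lies between the finger pads; the fingertips stand 22 mm ahead of it and the grasp point (between the pads) lies 3 mm ahead of it; z points along the fingers, y is the line along which they close (so a half turn about z gives the same grasp; the last joint's range is limited). The gripper opens to 87 mm and grips with 3 to 60 N. Pads are 19 mm wide; open, the fingers measure 117 mm over their backs; the gripper's body (75 mm by 190 mm) begins 51 mm behind the grasp point.
Start: joints at [-73.768, 30.224, 82.088, -0, 67.689, -10.227], TCP at [0.278, -0.559, 0.245] pointing down, gripper open.
Joint ranges: [-176.69, 176.69], [-43.24, 126.21], [12.49, 139.97], [-82, 262], [0, 151.66], [-163.58, 163.58]. Speed limits (degrees/s): [159.86, 159.86, 180, 180, 180, 180].

## Interface

Orientations are given as a 3x3 rotation matrix whose columns are the frame's x, y, z axes.
In Python, from rig import bot, capture, search_frame, outline_of, spot_point gives the robot as it stands.
- The arm moves only by the tool jog_arm, never from a script. Its argument "rows" is text: rows parted by semicolons, each of 7 numbers parted by spaces: the opening, from 0 (shut) to 1 (fully open), then the shift along the tool's x, y, z as a fraction of full scale, then the turn, a rotation vector about the tool's x, y, z as a fraction of full scale. A call has 1 to 20 rows; each row is the pose to reach, as a shift and turn from the pose commanded when the call began, along the tool's axes at that moment; what a row does not reach only later rows make up. Full scale, the value 1, is 0.5 m for a shift and pi/4 rad for a turn. A row lasts 1/12 s, in which the tool goes at most 41.7 mm and 7.16 degrees, less where a joint would pass 70% of its speed; a pose out of reach is approached as far as the arm can. A call with a number of a shift or a turn outside -1 to 1 is refused whole. A call with a gripper value outside its range is refused whole. The fingers move at their own pace and stop on an object; the grip force is fixed at half the most. Time passes only in rows, so rows that repeat a pose let the fingers close. It gives the time, the measured TCP pose, the force, the opening and the grip force at its end, in the units of the state.
- bot.read_state(): the state, without advancing time (a new reading comes with each control period).
- capture(name): name is "scene" or "top"; returns a dict with "pixels" (420x560x3 uint8, red, green, blue), "fx", "fy", "cx", "cy" (pixels), "R" (3x3) and "t" (3): a world point X has camera coordinates R X + t. Camera axes: x right, y down, z forward; pixel columns grow to the right and rows downward; lengths in m; the calibration is good to about 2 mm. A picture is of the moment at which its call begins. There is no depth.
- bot.hand_in(): hands the job in; it is judged then, once.
Trained networks look in a picture, given as the dict that the camera call returned (one of the last four; its "shot" number tells which), for a name from the list of things; names that differ only in an ending like _2 or _b are one class to them, and where a whole thing is asked for, a point or a joint stands for the part that bears it (a point fixed in the world has none). Each returns a list of dicts, best first, with "conf" (0 to 1); they miss things now and then, are a little off and sometimes report something else, mostly with a low value. They report only what shows in the picture. A call takes as long as a camera call.
- search_frame(label, picture): "point" ([x, y, z] in m, in world coordinates, good to about 4 mm: the middle of the surface that is visible of it).
- outline_of(label, picture): "region" (420x560 bool, what is visible of it).
- spot_point(label, picture): "point" ([x, y, z] in m, in world coordinates, good to about 4 mm: a listed point, or the origin of a listed thing).
The state is a dict: "time_s": time; "joint_positions": joint angles; "qvel": joint speeds; "tau": joint torques, N m; "position": TCP position; "tcp_rot": TCP orientation; "force": force on the tool from outside, world axes, zero at the start; "moment": the same for the moment, N m; "opening": opening from 0.0 (shut) to 1.0 (fully open); "grasp_force": force on a finger pad.
Only numpy, scipy, OpenCV 4.12 (cv2) and the standard library are available. Lean on these libraries where they do the work, as an engineer would, in place of code of your own. Each camera call takes 0.05 s, during which the arm holds its last target. There are 200 camera calls.

## Task

Get the shoe-care kit ready on the wooden tray: first move the buffing brush that was left on the case's lid to the tray, then squeeze the case's two catch buttons together so that the lid springs up fully open. Lift every piece out of its moulded recess and set it on the tray, each flat on the tray's floor the right way up, inside the rim and not on another piece, then press the lid down until the catch snaps and it stays shut. Leave the shoes, the key bowl and the shoehorn where they are.

Things in the scene. Friction and masses are not known exactly. Their poses are not given: they have to be found in the camera images.
- case: the shoe-care case, fixed on the bench: a grey plastic box 202 mm (its x) by 284 mm (its y), walls 6 mm thick, rim 80 mm above the bench, closed by the lid. Origin at the centre of its underside on the bench; its -x side is the front with the catch, its +x side the hinge
- insert (a point): centre of the top of the black moulded insert inside the case, 40 mm above the bench; axes of the case. Its recesses are 10 mm deep, 1.5 mm wider than the pieces all round: a long one along x at y -92 mm for the welt brush, four round ones at x -46 and +46, y -15 and +77 mm. At least 28 mm is free on both y sides of every piece
- lid (a joint): the lid, a flat plate 202 x 284 x 12 mm lying on the rim; 0 rad shut, 1.95 rad open (leaning back past upright). When the catch is freed a damped spring raises it in about 3 s and keeps it open (a hand above its front edge holds it back). Pressing it down near the front edge takes 1 to 3 N, and 5 to 8 N for the last 15 mm, where the catch snaps; latched it rests within 0.01 rad of 0
- button_left (a joint): travel of the catch button on the case's +y side, m: 0 out, 0.008 fully pressed (towards the middle, along the case's y); a spring of 2 to 6 N pushes it out. The lid is freed while both buttons are pressed more than about 5 mm
- button_right (a joint): the same for the button on the case's -y side, pressed towards +y
- catch (a point): midway between the two white catch buttons, 52 mm above the bench, 26 mm in front of the case's front wall; axes of the case. The button faces look to its +y and -y, are 30 mm wide (x), 32 mm high and 68 mm apart when out, on a black housing. Above it two white barbs stand through the window of the lid's hasp (47 mm wide), tops 99 mm above the bench
- lid_hinge (a point): midpoint of the lid's hinge line at the case's back, 80 mm above the bench, fixed; the hinge axis is the y axis of the case
- lid_front (a point): point on the lid's outer (upper) face at the middle of its width, 185 mm from the hinge line, 17 mm behind the lid's front edge (in the middle of that edge the hasp sticks out a further 48 mm, 47 mm wide, 6 mm thick); moves with the lid. Its z axis is normal to the outer face, its -x axis points from the hinge to the front edge
- tray: a wooden tray fixed on the bench, 352 mm (its x) by 242 mm (its y), inner floor 340 x 230 mm and 5 mm above the bench, rim 6 mm thick and 14 mm above the bench; origin at the centre of its underside
- buff_brush: the buffing brush: a rounded wooden block 160 mm (its x) by 50 mm (its y), 24 mm thick, on 26 mm of dark bristles 44 mm wide, 50 mm high in all, 180 g; starts bristles down on the lid; origin at the centre of its underside (the bristle tips), z up
- welt_brush: the slim welt brush: a wooden bar 150 mm (its x) by 30 mm (its y), 16 mm thick, on 20 mm of dark bristles 26 mm wide, 36 mm high in all, 80 g; stored bristles down in the long recess, may be absent; origin at the centre of its underside (the bristle tips), z up
- tin_a: a squat round metal polish tin, 60 mm in diameter and 30 mm high, 120 g, with a small twist key on its side; stored in a round recess of the case, may be absent; origin at the centre of its underside, z up
- tin_b: a squat round metal polish tin, 60 mm in diameter and 30 mm high, 120 g, with a small twist key on its side; stored in a round recess of the case, may be absent; origin at the centre of its underside, z up
- jar_a: a round cream jar, amber glass with a black screw cap, 60 mm in diameter and 38 mm high, 150 g; stored in a round recess of the case, may be absent; origin at the centre of its underside, z up
- jar_b: a round cream jar, amber glass with a black screw cap, 60 mm in diameter and 38 mm high, 150 g; stored in a round recess of the case, may be absent; origin at the centre of its underside, z up
- shoe_left: a dark leather shoe 275 mm long (its x), 95 mm wide and 95 mm high, standing on the bench to the robot's right, not to be moved; origin at the centre of its underside
- shoe_right: the other shoe of the pair, the same size, not to be moved; origin at the centre of its underside
- key_bowl: a white ceramic bowl, 110 mm wide and 40 mm high, to the left of the robot, not to be moved; origin at the centre of its underside
- shoehorn: a steel shoehorn 185 mm long (its x), 45 mm wide, 10 mm high, lying at the bench's far side, not to be moved; origin at its middle on the bench

How it is judged:
By the outcome, as a careful person would: the job done as asked, in the order asked, and still so for the second after the job is handed in, with the robot touching nothing.
Of welt_brush, tin_a, tin_b, jar_a, jar_b only 3 to 5 are there at a start; the rules pass over those that are not, and their reading is None.
At some moment in a run one of buff_brush, welt_brush, tin_a, tin_b, jar_a, jar_b may be knocked a few centimetres aside while the robot is not near it.
Once in a run the grip may slacken for a moment while it holds something.
It also fails if it takes over 210 s, if anything falls off the work surface, if the arm or the gripper's body presses on something with over 40 N, if the wrist force passes 120 N, or if a joint passes its speed limit or range.

## Working session

There is one attempt and no reset: what is moved stays moved. The work goes in short steps, Python scripts to look and compute and a tool call to move; the robot and the scene stay as the last step left them, time stands still between calls to the robot, and variables do not carry over. Pictures are saved under pics/ and viewed, at most 14 in all, crops included, and the job is handed in when it is done.

Besides the shell and the picture viewer there is one more tool, called in YAML: its name, and indented under it one key for each argument. jog_arm: Moves the arm, as the interface text tells. Its arguments: {"type":"object","properties":{"rows":{"type":"string"}},"required":["rows"]}

```bash
ls; mkdir -p pics
cat > h.py <<'E'
import numpy as np, cv2
from rig import bot, capture, search_frame, outline_of, spot_point
def save(c,n): cv2.imwrite('pics/'+n,c['pixels'][:,:,::-1])
def proj(c,X):
    p=c['R']@np.array(X)+c['t']; return np.array([c['fx']*p[0]/p[2]+c['cx'],c['fy']*p[1]/p[2]+c['cy']])
def ray(c,uv,z):
    d=np.array(c['R']).T@np.array([(uv[0]-c['cx'])/c['fx'],(uv[1]-c['cy'])/c['fy'],1]); o=-np.array(c['R']).T@c['t']
    return o+d*(z-o[2])/d[2]
def st():
    s=bot.read_state(); print('t',round(s['time_s'],2),'p',np.round(s['position'],4),'j',np.round(s['joint_positions'],1),'F',np.round(s['force'],1),'op',round(s['opening'],3),'g',s['grasp_force']); print(np.round(s['tcp_rot'],4).tolist()); return s
def rect(c,label,z):
    o=outline_of(label,c)
    if not o: return None
    m=o[0]['region'].astype(np.uint8); k,_=cv2.findContours(m,0,2); k=max(k,key=cv2.contourArea)[:,0]
    P=np.array([ray(c,p,z)[:2] for p in k],np.float32)*1000
    r=cv2.minAreaRect(P); return o[0]['conf'],np.round(r[0],1),np.round(r[1],1),round(r[2],1)
E
python3 - <<'E'
from h import *
s=st()
T=capture('top');S=capture('scene');save(T,'t0.png');save(S,'s0.png')
for l in ['case','catch','lid_hinge','lid_front','tray','buff_brush','button_left','button_right','shoe_left','key_bowl','insert','shoehorn']:
    for n,c in (('T',T),('S',S)):
        print(l,n,[(round(d['conf'],2),np.round(d['point'],3).tolist()) for d in spot_point(l,c)[:2]])
for l,z in (('tray',.014),('buff_brush',.142),('lid_front',.092)): print(l,rect(T,l,z))
print(np.round(T['R'],3),T['t'],T['fx'])
E
```

```text
pics
t 0.0 p [ 0.2783 -0.5589  0.2436] j [-73.8  30.3  82.2   0.   67.7 -10.2] F [-0.2 -0.   0.8] op 1.001 g 0.0
[[0.8952, 0.4456, -0.0006], [0.4456, -0.8952, 0.0021], [0.0004, -0.0021, -1.0]]
case T [(0.72, [0.577, 0.141, 0.001])]
case S [(0.84, [0.578, 0.144, -0.004])]
catch T [(0.89, [0.57, 0.014, 0.057])]
catch S [(0.77, [0.569, 0.016, 0.054])]
lid_hinge T [(0.7, [0.582, 0.241, 0.081])]
lid_hinge S [(0.74, [0.589, 0.242, 0.077])]
lid_front T [(0.8, [0.57, 0.058, 0.094])]
lid_front S [(0.94, [0.575, 0.06, 0.096])]
tray T [(0.68, [0.507, -0.232, -0.0])]
tray S [(0.63, [0.51, -0.229, -0.002]), (0.58, [0.783, -0.108, -0.002])]
buff_brush T [(0.85, [0.565, 0.123, 0.093])]
buff_brush S [(0.79, [0.565, 0.125, 0.091])]Traceback (most recent call last):
  File "<stdin>", line 6, in <module>
ValueError: it knows: buff_brush, case, catch, insert, jar, key_bowl, lid_front, lid_hinge, shoe_left, shoe_right, shoehorn, tin, tray, welt_brush
```

```bash
python3 -c "
import cv2,numpy as np
a=cv2.imread('pics/t0.png');b=cv2.imread('pics/s0.png')
cv2.imwrite('pics/c0.png',cv2.resize(np.vstack([a,b]),(400*1,600)))"
```

```text
(no output)
```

View pics/t0.png

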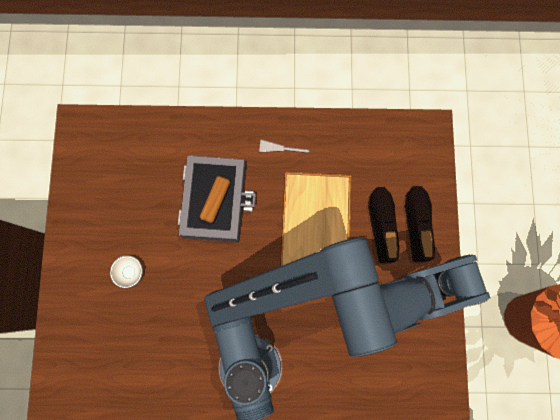

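View pics/s0.png

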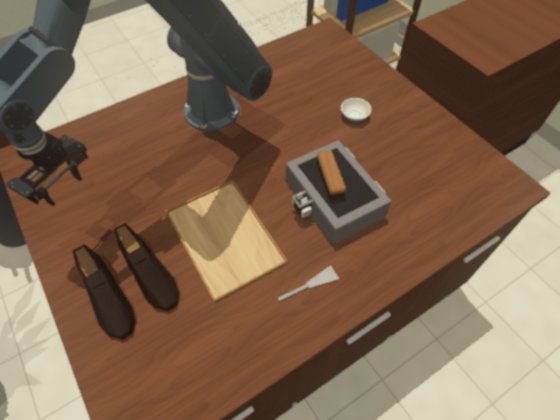

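Run:
```python
from h import *
T=capture('top');S=capture('scene')
for n,c in (('T',T),('S',S)):
    for l,z in (('tray',.014),('buff_brush',.142),('lid_front',.092),('case',.08),('shoe_left',.05),('shoehorn',.005),('key_bowl',.04)): print(n,l,rect(c,l,z))
    for l in ['lid_front','catch','lid_hinge','tray','shoe_left','shoe_right','shoehorn','key_bowl','case','buff_brush']: print(l,[(round(d['conf'],2),np.round(d['point'],3).tolist()) for d in spot_point(l,c)[:1]])
P=T['pixels']; R=np.array(T['R']);print(-R.T@T['t'],T['fx'])
cv2.imwrite('pics/t1.png',cv2.resize(P[145:275,165:365,::-1],(800,520),interpolation=cv2.INTER_CUBIC))
```

```text
T tray (0.76, array([ 515.6, -225.5]), array([243.4, 337.3]), 87.9)
T buff_brush (0.79, array([557.4, 125.4]), array([ 57.9, 156.2]), 70.2)
T lid_front (0.75, array([574.5, 123.1]), array([257.1, 284.1]), 86.3)
T case (0.72, array([571.8, 122.7]), array([259.2, 294.3]), 87.3)
T shoe_left (0.63, array([ 492.6, -461.5]), array([271.2,  93.4]), 5.3)
T shoehorn (0.75, array([791.6, -64.3]), array([42.7, 96.8]), 0.8)
T key_bowl (0.82, array([317.7, 438.8]), array([105.6, 109.5]), 47.0)
lid_front [(0.7, [0.57, 0.057, 0.094])]
catch [(0.71, [0.57, 0.013, 0.057])]
lid_hinge [(0.84, [0.58, 0.241, 0.079])]
tray [(0.85, [0.511, -0.235, 0.003])]
shoe_left [(0.71, [0.571, 0.012, 0.056])]
shoe_right [(0.62, [0.503, -0.598, -0.0])]
shoehorn [(0.81, [0.783, -0.11, 0.005])]
key_bowl [(0.93, [0.316, 0.44, -0.002])]
case [(0.75, [0.577, 0.14, 0.004])]
buff_brush [(0.56, [0.561, 0.124, 0.093])]
S tray (0.67, array([537.8, 161.9]), array([275. , 306.8]), 86.4)
S buff_brush (0.63, array([574.1, 117.5]), array([ 59.4, 182.2]), 68.9)
S lid_front (0.72, array([581.4, 136.3]), array([225.1, 287.9]), 85.9)
S case (0.66, array([589.7, 120. ]), array([268.4, 327.1]), 86.1)
S shoe_left (0.9, array([ 493.6, -463.4]), array([326.5,  91.1]), 1.0)
S shoehorn (0.97, array([ 792. , -106.7]), array([ 44.8, 186.4]), 0.4)
S key_bowl (0.74, array([326.1, 435.6]), array([102.7, 117.5]), 52.0)
lid_front [(0.94, [0.574, 0.059, 0.096])]
catch [(0.98, [0.57, 0.018, 0.051])]
lid_hinge [(0.86, [0.585, 0.239, 0.078])]
tray []
shoe_left [(0.83, [0.501, -0.478, -0.002])]
shoe_right [(0.87, [0.504, -0.595, 0.002])]
shoehorn [(0.78, [0.782, -0.108, -0.006])]
key_bowl [(0.55, [0.322, 0.435, -0.001])]
case [(0.61, [0.578, 0.139, -0.002])]
buff_brush [(0.77, [0.563, 0.127, 0.093])]
[ 0.21903544 -0.07099155  1.78395616] 497.5047650226813
```

View pics/t1.png

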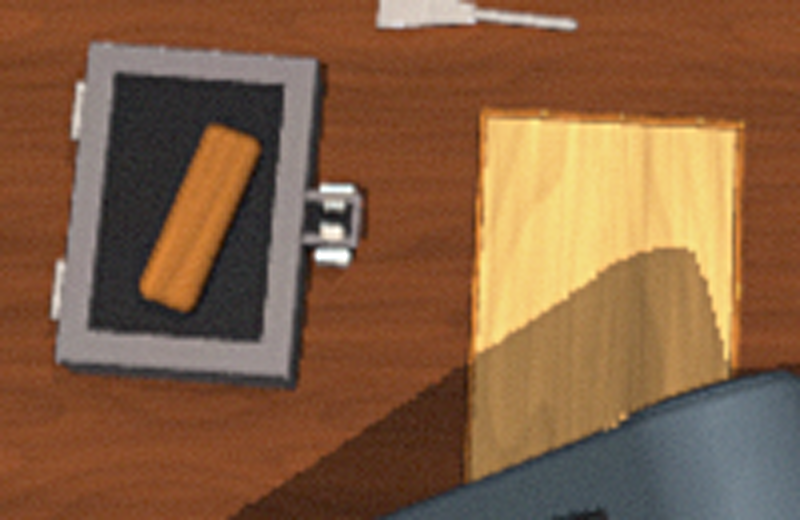

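Run:
```python
from h import *
T=capture('top')
px=lambda x,y:(165+x/4-.4,145+y/4-.4)
C=[ray(T,px(*p),.092)[:2] for p in [(90,43),(318,60),(298,377),(56,362)]]
print(np.round(C,4)); C=np.array(C); print(C.mean(0))
for a,b in((0,1),(1,2),(2,3),(3,0)):
    d=C[b]-C[a];print(np.linalg.norm(d),np.degrees(np.arctan2(d[1],d[0])))
for p in [(320,186),(350,188),(318,262),(345,264)]: print('btn',ray(T,px(*p),.068))
for p in [(483,112),(744,124),(470,478)]: print('tray',ray(T,px(*p),.014))
B=np.array([ray(T,px(*p),.135)[:2] for p in [(212,126),(258,146),(188,312),(142,292)]]);print(B,B.mean(0))
```

```text
[[0.7233 0.234 ]
 [0.7105 0.033 ]
 [0.4296 0.0438]
 [0.4401 0.2508]]
[0.57587463 0.1404057 ]
0.20141480866628805 -93.65344250141932
0.28116439803091947 177.80080753041327
0.20722191086384018 87.08960915120693
0.28376435223811763 -3.3816828535147065
btn [0.60229464 0.03015155 0.068     ]
btn [0.60082087 0.00365868 0.068     ]
btn [0.5340904  0.03038745 0.068     ]
btn [0.53259615 0.0067099  0.068     ]
tray [ 0.68575633 -0.11455462  0.014     ]
tray [ 0.67752306 -0.35423461  0.014     ]
tray [ 0.35094115 -0.10544763  0.014     ]
[[0.63853088 0.11934019]
 [0.62151581 0.07969131]
 [0.47789904 0.13425586]
 [0.49441495 0.17336321]] [0.55809017 0.12666264]
```

```bash
cat >> h.py <<'E'
def yaw(s): R=np.array(s['tcp_rot']); return np.degrees(np.arctan2(R[1,1],R[0,1]))  # angle of tool y axis
def plan(*W,start=None):
    "W: (x,y,z,yaw of tool y) one call each, all shifts from the start of that call"
    s=bot.read_state(); p=np.array(s['position']) if start is None else np.array(start[:3]); a=yaw(s) if start is None else start[3]
    print('from',np.round(p,4),round(a,2))
    for w in W:
        q=np.array(w[:3]); d=(w[3]-a+180)%360-180; t=np.radians(a)
        R=np.array([[-np.sin(t),np.cos(t),0],[np.cos(t),np.sin(t),0],[0,0,-1]]).T
        R=np.column_stack([np.cross([np.cos(t),np.sin(t),0],[0,0,-1]),[np.cos(t),np.sin(t),0],[0,0,-1]])
        v=R.T@(q-p)/.5
        print(w,'->',' '.join('%.4f'%x for x in v),'0 0 %.4f'%(-d/45),'rows',round(max(np.linalg.norm(v)*12,abs(d)/7.16),1)); p=q;a=w[3]
E
python3 - <<'E'
from h import *
plan((.38,-.33,.26,-20),(.48,-.10,.26,25),(.56,.126,.22,69.4),(.56,.126,.131,69.4))
E
```

```text
from [ 0.2785 -0.5595  0.2446] -63.54
(0.38, -0.33, 0.26, -20) -> 0.3862 -0.3205 -0.0309 0 0 -0.9676 rows 6.1
(0.48, -0.1, 0.26, 25) -> 0.5007 0.0306 0.0000 0 0 -1.0000 rows 6.3
(0.56, 0.126, 0.22, 69.4) -> 0.3420 0.3360 0.0800 0 0 -0.9867 rows 6.2
(0.56, 0.126, 0.131, 69.4) -> 0.0000 0.0000 0.1780 0 0 -0.0000 rows 2.1
```

jog_arm:
  rows: "1 0.386 -0.32 -0.031 0 0 -0.968; 1 0.386 -0.32 -0.031 0 0 -0.968; 1 0.386 -0.32 -0.031 0 0 -0.968; 1 0.386 -0.32 -0.031 0 0 -0.968; 1 0.386 -0.32 -0.031 0 0 -0.968; 1 0.386 -0.32 -0.031 0 0 -0.968; 1 0.386 -0.32 -0.031 0 0 -0.968; 1 0.386 -0.32 -0.031 0 0 -0.968; 1 0.386 -0.32 -0.031 0 0 -0.968; 1 0.386 -0.32 -0.031 0 0 -0.968"

```text
time_s: 3.38
position: [0.3799, -0.3318, 0.2602]
tcp_rot: [[0.343, 0.939, 0.0], [0.939, -0.343, -0.001], [-0.001, 0.001, -1.0]]
force: [-0.3, -0.8, -0.7]
opening: 1.0
grasp_force: 0.0
```

jog_arm:
  rows: "1 0.5 0.03 0 0 0 -1; 1 0.5 0.03 0 0 0 -1; 1 0.5 0.03 0 0 0 -1; 1 0.5 0.03 0 0 0 -1; 1 0.5 0.03 0 0 0 -1; 1 0.5 0.03 0 0 0 -1; 1 0.5 0.03 0 0 0 -1; 1 0.5 0.03 0 0 0 -1; 1 0.5 0.03 0 0 0 -1; 1 0.5 0.03 0 0 0 -1"

```text
time_s: 4.22
position: [0.4795, -0.1023, 0.2599]
tcp_rot: [[-0.419, 0.908, -0.0], [0.908, 0.419, -0.0], [-0.0, -0.0, -1.0]]
force: [0.4, 0.1, 1.0]
opening: 1.002
grasp_force: 0.0
```

jog_arm:
  rows: "1 0.342 0.336 0.08 0 0 -0.987; 1 0.342 0.336 0.08 0 0 -0.987; 1 0.342 0.336 0.08 0 0 -0.987; 1 0.342 0.336 0.08 0 0 -0.987; 1 0.342 0.336 0.08 0 0 -0.987; 1 0.342 0.336 0.08 0 0 -0.987; 1 0.342 0.336 0.08 0 0 -0.987; 1 0.342 0.336 0.08 0 0 -0.987; 1 0.342 0.336 0.08 0 0 -0.987; 1 0.342 0.336 0.08 0 0 -0.987; 1 0.342 0.336 0.08 0 0 -0.987; 1 0.342 0.336 0.08 0 0 -0.987"

```text
time_s: 5.22
position: [0.5595, 0.1241, 0.2204]
tcp_rot: [[-0.935, 0.354, 0.0], [0.354, 0.935, -0.0], [-0.0, 0.0, -1.0]]
force: [0.1, -0.2, -0.3]
opening: 0.996
grasp_force: 0.0
```

Run:
```python
from h import *
s=st();T=capture('top');S=capture('scene');save(S,'s1.png')
print(yaw(s));
for c in (T,S): print([ (round(d['conf'],2),np.round(d['point'],3)) for d in spot_point('buff_brush',c)[:1]])
plan((.56,.126,.131,69.4))
```

```text
t 5.22 p [0.5595 0.1241 0.2204] j [  1.3  27.9  91.2  -0.   60.9 -67.9] F [ 0.1 -0.2 -0.3] op 0.996 g 0.0
[[-0.9352, 0.3541, 0.0003], [0.3541, 0.9352, -0.0001], [-0.0003, 0.0001, -1.0]]
69.262680630538
[]
[(0.83, array([0.564, 0.127, 0.095]))]
from [0.5595 0.1251 0.2203] 69.38
(0.56, 0.126, 0.131, 69.4) -> -0.0004 0.0021 0.1785 0 0 -0.0005 rows 2.1
```

jog_arm:
  rows: "1 0 0.003 0.06 0 0 0; 1 0 0.003 0.12 0 0 0; 1 0 0.003 0.178 0 0 0; 1 0 0.003 0.178 0 0 0; 1 0 0.003 0.178 0 0 0; 0 0 0.003 0.178 0 0 0; 0 0 0.003 0.178 0 0 0; 0 0 0.003 0.178 0 0 0; 0 0 0.003 0.178 0 0 0; 0 0 0.003 0.178 0 0 0; 0 0 0.003 0.178 0 0 0; 0 0 0.003 0.178 0 0 0; 0 0 0.003 0.178 0 0 0; 0 0 0.003 0.178 0 0 0; 0 0 0.003 0.178 0 0 0; 0 0 0.003 0.178 0 0 0"

```text
time_s: 6.75
position: [0.5601, 0.1269, 0.1312]
tcp_rot: [[-0.936, 0.351, 0.0], [0.351, 0.936, -0.0], [-0.0, -0.0, -1.0]]
force: [0.1, -1.5, 2.0]
opening: 0.57
grasp_force: 30.0
```

Run:
```python
from h import *
s=st()
z=s['position'][2]
plan((.56,.126,.24,69.4),(.60,-.05,.24,29),(.635,-.231,.24,-1.8),(.635,-.231,z-.085,-1.8))
```

```text
t 6.75 p [0.5601 0.1269 0.1312] j [  1.6  35.1  95.2  -0.   49.7 -67.8] F [ 0.1 -1.5  2. ] op 0.57 g 29.963616086170077
[[-0.9363, 0.3512, 0.0003], [0.3512, 0.9363, -0.0002], [-0.0003, -0.0001, -1.0]]
from [0.5601 0.1269 0.1312] 69.44
(0.56, 0.126, 0.24, 69.4) -> -0.0005 -0.0017 -0.2177 0 0 0.0009 rows 2.6
(0.6, -0.05, 0.24, 29) -> -0.1987 -0.3013 0.0000 0 0 0.8978 rows 5.6
(0.635, -0.231, 0.24, -1.8) -> -0.3505 -0.1143 0.0000 0 0 0.6844 rows 4.4
(0.635, -0.231, np.float64(0.04616784381564158), -1.8) -> 0.0000 0.0000 0.3877 0 0 -0.0000 rows 4.7
```

jog_arm:
  rows: "0 0 0 -0.03 0 0 0; 0 0 0 -0.08 0 0 0; 0 0 0 -0.14 0 0 0; 0 0 0 -0.2 0 0 0; 0 0 0 -0.218 0 0 0; 0 0 0 -0.218 0 0 0; 0 0 0 -0.218 0 0 0"

```text
time_s: 7.33
position: [0.5593, 0.127, 0.2392]
tcp_rot: [[-0.936, 0.351, -0.001], [0.351, 0.936, 0.0], [0.001, -0.0, -1.0]]
force: [-0.4, -0.2, -2.0]
opening: 0.571
grasp_force: 30.0
```

jog_arm:
  rows: "0 -0.02 -0.03 0 0 0 0.09; 0 -0.05 -0.08 0 0 0 0.22; 0 -0.08 -0.12 0 0 0 0.36; 0 -0.11 -0.17 0 0 0 0.5; 0 -0.14 -0.21 0 0 0 0.63; 0 -0.17 -0.26 0 0 0 0.76; 0 -0.199 -0.301 0 0 0 0.9; 0 -0.199 -0.301 0 0 0 0.9; 0 -0.199 -0.301 0 0 0 0.9; 0 -0.199 -0.301 0 0 0 0.9"

```text
time_s: 8.17
position: [0.5987, -0.0483, 0.2377]
tcp_rot: [[-0.484, 0.875, -0.005], [0.875, 0.484, 0.002], [0.004, -0.003, -1.0]]
force: [-0.1, 0.9, -1.4]
opening: 0.57
grasp_force: 30.0
```

jog_arm:
  rows: "0 -0.04 -0.012 0 0 0 0.08; 0 -0.1 -0.033 0 0 0 0.2; 0 -0.16 -0.053 0 0 0 0.33; 0 -0.22 -0.073 0 0 0 0.45; 0 -0.28 -0.093 0 0 0 0.55; 0 -0.33 -0.108 0 0 0 0.65; 0 -0.35 -0.114 0 0 0 0.684; 0 -0.35 -0.114 0 0 0 0.684; 0 -0.35 -0.114 0 0 0 0.684; 0 -0.35 -0.114 0 0 0 0.684"

```text
time_s: 9.0
position: [0.6344, -0.227, 0.2394]
tcp_rot: [[0.029, 1.0, -0.002], [1.0, -0.029, 0.002], [0.002, -0.002, -1.0]]
force: [0.1, -0.6, -2.3]
opening: 0.57
grasp_force: 30.0
```

Run:
```python
from h import *
s=st()
T=capture('top')
print(spot_point('buff_brush',T)[0]['point'],spot_point('tray',T)[0]['point'] if spot_point('tray',T) else 0,rect(T,'buff_brush',s['position'][2]+.01))
save(T,'t2.png')
plan((.635,-.231,.0475,-1.8))
```

```text
t 9.0 p [ 0.6344 -0.227   0.2394] j [-29.2  34.5  74.7   0.1  71.  -27.5] F [ 0.1 -0.6 -2.3] op 0.57 g 29.971770392730832
[[0.0292, 0.9996, -0.0021], [0.9996, -0.0292, 0.0022], [0.0022, -0.0022, -1.0]]
[0.4921, -0.4748, -0.001] [0.5072, -0.2378, -0.0] (0.64, array([ 618.5, -293.1]), array([22.5, 51.6]), 61.3)
from [ 0.635  -0.2283  0.2403] -1.74
(0.635, -0.231, 0.0475, -1.8) -> -0.0055 0.0001 0.3856 0 0 0.0014 rows 4.6
```

View pics/t2.png

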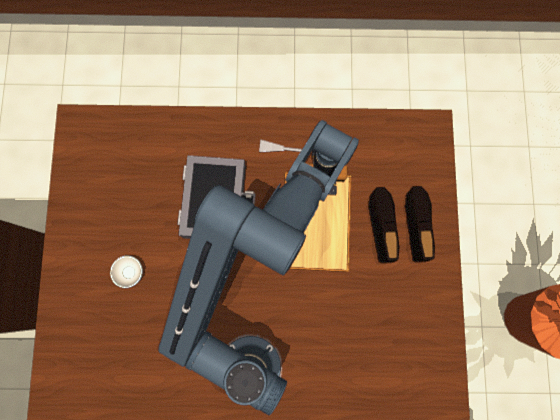

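jog_arm:
  rows: "0 -0.004 0 0.06 0 0 0; 0 -0.005 0 0.13 0 0 0; 0 -0.005 0 0.2 0 0 0; 0 -0.005 0 0.27 0 0 0; 0 -0.005 0 0.33 0 0 0; 0 -0.005 0 0.37 0 0 0; 0 -0.005 0 0.385 0 0 0; 0 -0.005 0 0.39 0 0 0; 0 -0.005 0 0.39 0 0 0; 0 -0.005 0 0.39 0 0 0; 0.75 -0.005 0 0.39 0 0 0; 0.75 -0.005 0 0.39 0 0 0; 0.75 -0.005 0 0.39 0 0 0; 0.75 -0.005 0 0.36 0 0 0; 0.75 -0.005 0 0.3 0 0 0; 0.75 -0.005 0 0.2 0 0 0; 0.75 -0.005 0 0.1 0 0 0; 0.75 -0.005 0 0 0 0 0; 0.75 -0.005 0 0 0 0 0"

```text
time_s: 10.83
position: [0.6367, -0.233, 0.2463]
tcp_rot: [[0.032, 0.999, 0.008], [0.999, -0.032, -0.004], [-0.004, 0.008, -1.0]]
force: [0.8, -0.5, 1.4]
opening: 0.745
grasp_force: 0.0
```

Run:
```python
from h import *
s=st()
plan((.60,-.03,.26,-3.1),(.569,.0137,.20,-3.1),(.569,.0137,.063,-3.1))
```

```text
t 10.83 p [ 0.6367 -0.233   0.2463] j [-29.5  34.2  74.1   0.   71.3 -27.7] F [ 0.8 -0.5  1.4] op 0.745 g 0.0
[[0.0322, 0.9995, 0.0076], [0.9995, -0.0321, -0.0042], [-0.0039, 0.0077, -1.0]]
from [ 0.6367 -0.233   0.2463] -1.84
(0.6, -0.03, 0.26, -3.1) -> 0.4035 -0.0864 -0.0274 0 0 0.0280 rows 5.0
(0.569, 0.0137, 0.2, -3.1) -> 0.0839 -0.0666 0.1200 0 0 -0.0000 rows 1.9
(0.569, 0.0137, 0.063, -3.1) -> 0.0000 0.0000 0.2740 0 0 -0.0000 rows 3.3
```

jog_arm:
  rows: "1 0.404 -0.086 -0.027 0 0 0.028; 1 0.404 -0.086 -0.027 0 0 0.028; 1 0.404 -0.086 -0.027 0 0 0.028; 1 0.404 -0.086 -0.027 0 0 0.028; 1 0.404 -0.086 -0.027 0 0 0.028; 1 0.404 -0.086 -0.027 0 0 0.028; 1 0.404 -0.086 -0.027 0 0 0.028; 1 0.404 -0.086 -0.027 0 0 0.028; 1 0.47 -0.152 0.1 0 0 0.028; 1 0.48 -0.152 0.1 0 0 0.028; 1 0.48 -0.152 0.1 0 0 0.028; 1 0.48 -0.152 0.1 0 0 0.028; 1 0.48 -0.152 0.1 0 0 0.028"

```text
time_s: 11.92
position: [0.5683, 0.0085, 0.1904]
tcp_rot: [[0.056, 0.998, 0.002], [0.998, -0.056, -0.001], [-0.001, 0.002, -1.0]]
force: [0.0, -0.2, 0.2]
opening: 0.995
grasp_force: 0.0
```

Run:
```python
from h import *
s=st();T=capture('top');S=capture('scene');save(S,'s2.png')
for l in ('catch','buff_brush','lid_front'):
  for c in (T,S): print(l,[ (round(d['conf'],2),np.round(d['point'],3)) for d in spot_point(l,c)[:1]])
print(rect(T,'buff_brush',.055))
plan((.569,.011,.063,-3.1))
```

```text
t 11.92 p [0.5683 0.0085 0.1904] j [-10.4  29.8  93.5  -0.   56.5  -7.2] F [ 0.  -0.2  0.2] op 0.995 g 0.0
[[0.0558, 0.9984, 0.0021], [0.9984, -0.0558, -0.0008], [-0.0007, 0.0021, -1.0]]
catch []
catch [(0.92, array([0.569, 0.015, 0.053]))]
buff_brush [(0.84, array([ 0.639, -0.237,  0.004]))]
buff_brush [(0.89, array([ 0.637, -0.232,  0.007]))]
lid_front [(0.66, array([ 0.318,  0.441, -0.001]))]
lid_front [(0.78, array([0.576, 0.058, 0.096]))]
(0.97, array([ 629. , -230.6]), array([ 55. , 157.7]), 0.7)
from [0.567  0.0099 0.1904] -3.12
(0.569, 0.011, 0.063, -3.1) -> 0.0023 0.0038 0.2548 0 0 -0.0004 rows 3.1
```

View pics/s2.png

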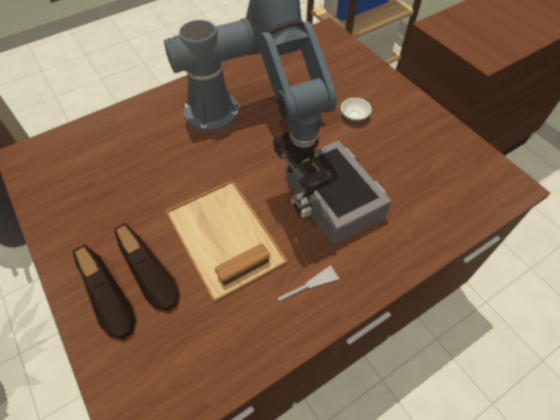

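jog_arm:
  rows: "1 0.002 0.003 0.05 0 0 0; 1 0.002 0.003 0.1 0 0 0; 1 0.002 0.003 0.15 0 0 0; 1 0.002 0.003 0.2 0 0 0; 1 0.002 0.003 0.235 0 0 0; 1 0.002 0.003 0.255 0 0 0; 1 0.002 0.003 0.255 0 0 0; 1 0.002 0.003 0.255 0 0 0; 0.5 0.002 0.003 0.255 0 0 0; 0.5 0.002 0.003 0.255 0 0 0; 0.5 0.002 0.003 0.255 0 0 0; 0.5 0.002 0.003 0.255 0 0 0; 0.5 0.002 0.003 0.255 0 0 0; 0.5 0.002 0.003 0.255 0 0 0; 0.5 0.002 0.003 0.255 0 0 0; 0.5 0.002 0.003 0.255 0 0 0; 0.5 0.002 0.003 0.255 0 0 0; 0.5 0.002 0.003 0.255 0 0 0"

```text
time_s: 13.87
position: [0.5704, 0.0109, 0.0636]
tcp_rot: [[0.055, 0.998, 0.005], [0.999, -0.055, -0.001], [-0.0, 0.005, -1.0]]
force: [3.2, -0.6, 6.1]
opening: 0.594
grasp_force: 30.0
```

Run:
```python
from h import *
s=st();S=capture('scene')
for l in ('catch','lid_front'): print(l,[ (round(d['conf'],2),np.round(d['point'],3)) for d in spot_point(l,S)[:1]])
```

```text
t 13.87 p [0.5704 0.0109 0.0636] j [-10.1  41.1  97.8   0.   40.8  -7. ] F [ 3.2 -0.6  6.1] op 0.594 g 30.00062979524955
[[0.0546, 0.9985, 0.0048], [0.9985, -0.0546, -0.0005], [-0.0003, 0.0048, -1.0]]
catch [(0.8, array([0.568, 0.014, 0.052]))]
lid_front [(0.86, array([0.573, 0.063, 0.111]))]
```

jog_arm:
  rows: "1 0 0 0 0 0 0; 1 0 0 0 0 0 0; 1 0 0 0 0 0 0; 1 0 0 0 0 0 0; 1 0 0 0 0 0 0; 1 -0.03 0 0 0 0 0; 1 -0.08 0 0 0 0 0; 1 -0.14 0 0 0 0 0; 1 -0.2 0 0 0 0 0; 1 -0.22 0 0 0 0 0; 1 -0.22 0 -0.1 0 0 0; 1 -0.22 0 -0.2 0 0 0; 1 -0.22 0 -0.3 0 0 0; 1 -0.22 0 -0.4 0 0 0; 1 -0.22 0 -0.4 0 0 0; 1 -0.22 0 -0.4 0 0 0; 1 -0.22 0 -0.4 0 0 0; 1 -0.22 0 -0.4 0 0 0; 1 -0.22 0 -0.4 0 0 0; 1 -0.22 0 -0.4 0 0 0"

```text
time_s: 15.68
position: [0.5609, -0.0981, 0.2603]
tcp_rot: [[0.054, 0.999, -0.005], [0.999, -0.054, 0.002], [0.002, -0.005, -1.0]]
force: [-0.6, 0.6, -0.1]
opening: 1.002
grasp_force: 0.0
```

jog_arm:
  rows: "1 -0.2 0 0 0 0 0; 1 -0.2 0 0 0 0 0; 1 -0.2 0 0 0 0 0; 1 -0.2 0 0 0 0 0; 1 -0.2 0 0 0 0 0; 1 -0.2 0 0 0 0 0; 1 -0.2 0 0 0 0 0; 1 -0.2 0 0 0 0 0; 1 -0.2 0 0 0 0 0; 1 -0.2 0 0 0 0 0; 1 -0.2 0 0 0 0 0; 1 -0.2 0 0 0 0 0; 1 -0.2 0 0 0 0 0; 1 -0.2 0 0 0 0 0; 1 -0.2 0 0 0 0 0; 1 -0.2 0 0 0 0 0; 1 -0.2 0 0 0 0 0; 1 -0.2 0 0 0 0 0"

```text
time_s: 17.18
position: [0.5569, -0.1986, 0.2625]
tcp_rot: [[0.054, 0.999, -0.0], [0.999, -0.054, 0.0], [0.0, -0.0, -1.0]]
force: [-0.4, -1.0, 0.5]
opening: 0.997
grasp_force: 0.0
```

Run:
```python
from h import *
s=st();T=capture('top');S=capture('scene')
cv2.imwrite('pics/m3.png',np.vstack([T['pixels'][130:280,150:370],S['pixels'][90:260,230:450]])[:,:,::-1].repeat(2,0).repeat(2,1)[:600])
for n,c in (('T',T),('S',S)):
  for l in ('insert','case','lid_front','welt_brush','tin','jar','buff_brush'): print(n,l,[ (round(d['conf'],2),np.round(d['point'],3).tolist()) for d in spot_point(l,c)[:3]])
ex=np.array([.054,.9985]);ey=np.array([-.9985,.054]);c0=np.array([.576,.1405])
for x,y in((-46,-15),(46,-15),(-46,77),(46,77),(0,-92)): print(x,y,c0+(ex*x+ey*y)/1000)
```

```text
t 17.18 p [ 0.5569 -0.1986  0.2625] j [-30.5  26.5  85.9   0.   67.6 -27.3] F [-0.4 -1.   0.5] op 0.997 g 0.0
[[0.0543, 0.9985, -0.0], [0.9985, -0.0543, 0.0], [0.0, -0.0, -1.0]]
T insert [(0.63, [0.58, 0.138, 0.039])]
T case [(0.7, [0.575, 0.141, 0.003])]
T lid_front [(0.55, [0.586, 0.286, 0.261])]
T welt_brush [(0.76, [0.669, 0.134, 0.028])]
T tin [(0.57, [0.586, 0.097, 0.03])]
T jar [(0.5, [0.499, 0.105, 0.028]), (0.48, [0.572, 0.015, 0.055])]
T buff_brush [(0.52, [0.638, -0.235, 0.006])]
S insert [(0.96, [0.58, 0.143, 0.041]), (0.48, [0.507, -0.226, -0.0])]
S case [(0.96, [0.575, 0.141, -0.004])]
S lid_front [(0.7, [0.591, 0.29, 0.261]), (0.25, [0.781, -0.11, 0.002])]
S welt_brush [(0.91, [0.668, 0.132, 0.033])]
S tin [(0.51, [0.59, 0.095, 0.029])]
S jar [(0.74, [0.57, 0.017, 0.051]), (0.65, [0.499, 0.099, 0.03])]
S buff_brush [(0.83, [0.638, -0.232, 0.007])]
-46 -15 [0.5884935 0.093759 ]
46 -15 [0.5934615 0.185621 ]
-46 77 [0.4966315 0.098727 ]
46 77 [0.5015995 0.190589 ]
0 -92 [0.667862 0.135532]
```

View pics/m3.png

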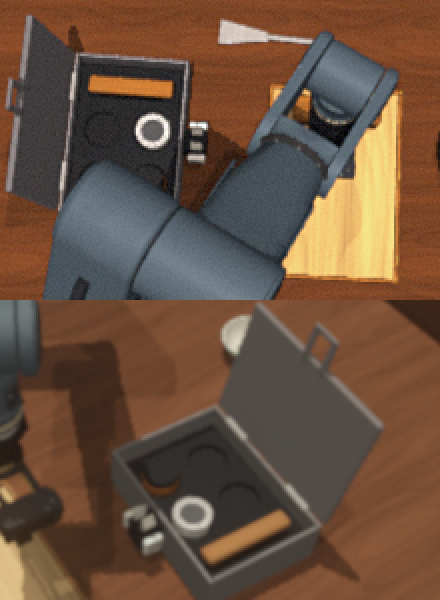

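Run:
```python
from h import *
plan((.668,.134,.20,-3.1),(.668,.134,.066,-3.1),(.668,.134,.20,-3.1),(.565,-.231,.20,-1.8),(.565,-.231,.042,-1.8))
```

```text
from [ 0.5569 -0.1986  0.2626] -3.11
(0.668, 0.134, 0.2, -3.1) -> 0.6762 0.1859 0.1251 0 0 -0.0002 rows 8.5
(0.668, 0.134, 0.066, -3.1) -> 0.0000 0.0000 0.2680 0 0 -0.0000 rows 3.2
(0.668, 0.134, 0.2, -3.1) -> 0.0000 0.0000 -0.2680 0 0 -0.0000 rows 3.2
(0.565, -0.231, 0.2, -1.8) -> -0.7401 -0.1662 0.0000 0 0 -0.0289 rows 9.1
(0.565, -0.231, 0.042, -1.8) -> 0.0000 0.0000 0.3160 0 0 -0.0000 rows 3.8
```

jog_arm:
  rows: "0.5 0.676 0.186 0 0 0 0; 0.5 0.676 0.186 0 0 0 0; 0.5 0.676 0.186 0 0 0 0; 0.5 0.676 0.186 0 0 0 0; 0.5 0.676 0.186 0 0 0 0; 0.5 0.676 0.186 0 0 0 0; 0.5 0.676 0.186 0 0 0 0; 0.5 0.676 0.186 0 0 0 0; 0.5 0.676 0.186 0.06 0 0 0; 0.5 0.676 0.186 0.125 0 0 0; 0.5 0.676 0.186 0.125 0 0 0; 0.5 0.676 0.186 0.125 0 0 0; 0.5 0.676 0.186 0.125 0 0 0; 0.5 0.676 0.186 0.125 0 0 0"

```text
time_s: 19.15
position: [0.6695, 0.1329, 0.2025]
tcp_rot: [[0.056, 0.998, 0.004], [0.998, -0.056, 0.0], [0.0, 0.004, -1.0]]
force: [0.3, 0.3, 0.7]
opening: 0.502
grasp_force: 0.0
```

Run:
```python
from h import *
s=st();T=capture('top');S=capture('scene')
for n,c in (('T',T),('S',S)): print(n,[ (round(d['conf'],2),np.round(d['point'],3).tolist()) for d in spot_point('welt_brush',c)[:1]])
plan((.668,.134,.066,-3.1))
```

```text
t 19.15 p [0.6695 0.1329 0.2025] j [ 1.9 37.2 75.6 -0.  67.   5.1] F [0.3 0.3 0.7] op 0.502 g 0.0
[[0.0556, 0.9984, 0.0041], [0.9985, -0.0556, 0.0001], [0.0003, 0.0041, -1.0]]
T [(0.53, [0.669, 0.135, 0.029])]
S [(0.86, [0.668, 0.137, 0.028])]
from [0.6689 0.1332 0.2018] -3.17
(0.668, 0.134, 0.066, -3.1) -> 0.0015 -0.0018 0.2717 0 0 -0.0015 rows 3.3
```

jog_arm:
  rows: "0.5 0.002 -0.002 0.07 0 0 0; 0.5 0.002 -0.002 0.14 0 0 0; 0.5 0.002 -0.002 0.2 0 0 0; 0.5 0.002 -0.002 0.25 0 0 0; 0.5 0.002 -0.002 0.271 0 0 0; 0.5 0.002 -0.002 0.271 0 0 0; 0.5 0.002 -0.002 0.271 0 0 0; 0 0.002 -0.002 0.271 0 0 0; 0 0.002 -0.002 0.271 0 0 0; 0 0.002 -0.002 0.271 0 0 0; 0 0.002 -0.002 0.271 0 0 0; 0 0.002 -0.002 0.271 0 0 0; 0 0.002 -0.002 0.271 0 0 0; 0 0.002 -0.002 0.271 0 0 0; 0 0.002 -0.002 0.271 0 0 0"

```text
time_s: 20.6
position: [0.6681, 0.1349, 0.0655]
tcp_rot: [[0.054, 0.999, 0.002], [0.999, -0.054, -0.0], [0.0, 0.002, -1.0]]
force: [0.9, 0.1, 5.3]
opening: 0.34
grasp_force: 30.0
```

Run:
```python
from h import *
s=st()
x,y,z=s['position']
plan((x,y,.20,-3.1),(.565,-.231,.20,-1.8),(.565,-.231,z-.024,-1.8))
```

```text
t 20.6 p [0.6681 0.1349 0.0655] j [ 2.  46.8 80.4 -0.  52.7  5.2] F [0.9 0.1 5.3] op 0.34 g 30.00102245248854
[[0.0542, 0.9985, 0.0023], [0.9985, -0.0542, -0.0], [0.0001, 0.0023, -1.0]]
from [0.6681 0.1349 0.0655] -3.11
(np.float64(0.6680526098057549), np.float64(0.13490105890923149), 0.2, -3.1) -> 0.0000 0.0000 -0.2690 0 0 -0.0002 rows 3.2
(0.565, -0.231, 0.2, -1.8) -> -0.7419 -0.1662 0.0000 0 0 -0.0289 rows 9.1
(0.565, -0.231, np.float64(0.041514037027266144), -1.8) -> 0.0000 0.0000 0.3170 0 0 -0.0000 rows 3.8
```

jog_arm:
  rows: "0 0 0 -0.02 0 0 0; 0 0 0 -0.06 0 0 0; 0 0 0 -0.12 0 0 0; 0 0 0 -0.18 0 0 0; 0 0 0 -0.24 0 0 0; 0 0 0 -0.269 0 0 0; 0 0 0 -0.269 0 0 0; 0 0 0 -0.269 0 0 0"

```text
time_s: 21.27
position: [0.6665, 0.135, 0.1994]
tcp_rot: [[0.054, 0.999, -0.0], [0.999, -0.054, 0.0], [-0.0, -0.0, -1.0]]
force: [-0.4, -0.9, -1.1]
opening: 0.343
grasp_force: 30.0
```

jog_arm:
  rows: "0 -0.03 -0.007 0 0 0 0; 0 -0.08 -0.018 0 0 0 0; 0 -0.14 -0.031 0 0 0 0; 0 -0.2 -0.045 0 0 0 0; 0 -0.26 -0.058 0 0 0 0; 0 -0.32 -0.072 0 0 0 0; 0 -0.38 -0.085 0 0 0 0; 0 -0.44 -0.099 0 0 0 0; 0 -0.5 -0.112 0 0 0 0; 0 -0.56 -0.125 0 0 0 0; 0 -0.62 -0.139 0 0 0 0; 0 -0.68 -0.152 0 0 0 -0.03; 0 -0.72 -0.161 0 0 0 -0.03; 0 -0.74 -0.166 0 0 0 -0.03; 0 -0.742 -0.166 0 0 0 -0.03; 0 -0.742 -0.166 0 0 0 -0.03"

```text
time_s: 22.6
position: [0.563, -0.2307, 0.1976]
tcp_rot: [[0.032, 0.999, -0.003], [0.999, -0.032, 0.002], [0.002, -0.003, -1.0]]
force: [0.5, -0.4, -0.7]
opening: 0.341
grasp_force: 30.0
```

Run:
```python
from h import *
s=st();T=capture('top');S=capture('scene')
for n,c in (('T',T),('S',S)):
  for l in ('welt_brush','buff_brush'): print(n,[ (round(d['conf'],2),np.round(d['point'],3).tolist()) for d in spot_point(l,c)[:1]])
save(S,'s4.png')
plan((.565,-.231,.042,-1.8))
```

```text
t 22.6 p [ 0.563  -0.2307  0.1976] j [-32.8  32.2  87.1   0.   61.  -31. ] F [ 0.5 -0.4 -0.7] op 0.341 g 29.999792156741023
[[0.0322, 0.9995, -0.0026], [0.9995, -0.0322, 0.0023], [0.0022, -0.0027, -1.0]]
T [(0.56, [0.511, -0.233, 0.0])]
T [(0.6, [0.637, -0.238, 0.004])]
S [(0.53, [0.563, -0.229, 0.167])]
S [(0.87, [0.64, -0.232, 0.006])]
from [ 0.5644 -0.2297  0.1991] -1.65
(0.565, -0.231, 0.042, -1.8) -> -0.0026 0.0012 0.3141 0 0 0.0034 rows 3.8
```

View pics/s4.png

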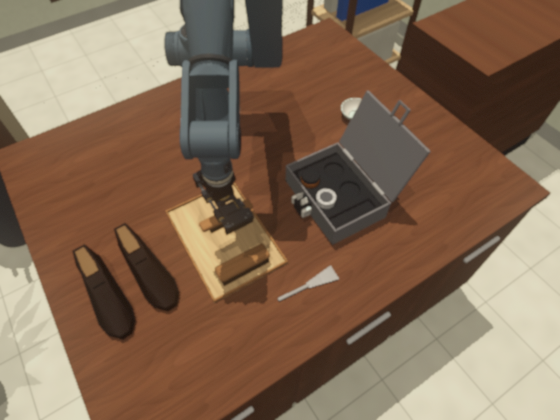

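jog_arm:
  rows: "0 -0.002 0 0.06 0 0 0; 0 -0.002 0 0.12 0 0 0; 0 -0.002 0 0.18 0 0 0; 0 -0.002 0 0.24 0 0 0; 0 -0.002 0 0.28 0 0 0; 0 -0.002 0 0.305 0 0 0; 0 -0.002 0 0.315 0 0 0; 0 -0.002 0 0.315 0 0 0; 0 -0.002 0 0.315 0 0 0; 0.46 -0.002 0 0.315 0 0 0; 0.46 -0.002 0 0.315 0 0 0; 0.46 -0.002 0 0.315 0 0 0; 0.46 -0.002 0 0.28 0 0 0; 0.46 -0.002 0 0.22 0 0 0; 0.46 -0.002 0 0.14 0 0 0; 0.46 -0.002 0 0.06 0 0 0; 0.46 -0.002 0 0 0 0 0; 0.46 -0.002 0 0 0 0 0"

```text
time_s: 24.4
position: [0.568, -0.2343, 0.207]
tcp_rot: [[0.031, 0.999, 0.013], [1.0, -0.03, -0.008], [-0.008, 0.013, -1.0]]
force: [0.7, -0.1, 0.4]
opening: 0.464
grasp_force: 0.0
```

Run:
```python
from h import *
s=st();T=capture('top');S=capture('scene')
for n,c in (('T',T),('S',S)):
  for l in ('tin','jar'): print(n,[ (round(d['conf'],2),np.round(d['point'],3).tolist()) for d in spot_point(l,c)[:2]])
plan((.588,.095,.20,-3.1),(.588,.095,.066,-3.1))
```

```text
t 24.4 p [ 0.568  -0.2343  0.207 ] j [-32.8  31.6  86.5   0.   61.1 -31.1] F [ 0.7 -0.1  0.4] op 0.464 g 0.0
[[0.0306, 0.9994, 0.013], [0.9995, -0.0305, -0.0083], [-0.0079, 0.0133, -0.9999]]
T [(0.58, [0.59, 0.097, 0.03])]
T []
S [(0.68, [0.59, 0.094, 0.032])]
S [(0.88, [0.499, 0.098, 0.032]), (0.56, [0.504, -0.597, -0.004])]
from [ 0.5631 -0.2314  0.1973] -1.76
(0.588, 0.095, 0.2, -3.1) -> 0.6540 0.0298 -0.0054 0 0 0.0298 rows 7.9
(0.588, 0.095, 0.066, -3.1) -> 0.0000 0.0000 0.2680 0 0 -0.0000 rows 3.2
```

jog_arm:
  rows: "0.83 0.654 0.03 -0.005 0 0 0.03; 0.83 0.654 0.03 -0.005 0 0 0.03; 0.83 0.654 0.03 -0.005 0 0 0.03; 0.83 0.654 0.03 -0.005 0 0 0.03; 0.83 0.654 0.03 -0.005 0 0 0.03; 0.83 0.654 0.03 -0.005 0 0 0.03; 0.83 0.654 0.03 -0.005 0 0 0.03; 0.83 0.654 0.03 -0.005 0 0 0.03; 0.83 0.654 0.03 -0.005 0 0 0.03; 0.83 0.654 0.03 -0.005 0 0 0.03; 0.83 0.654 0.03 -0.005 0 0 0.03; 0.83 0.654 0.03 -0.005 0 0 0.03"

```text
time_s: 25.7
position: [0.5888, 0.0931, 0.2007]
tcp_rot: [[0.056, 0.998, -0.002], [0.998, -0.056, -0.0], [-0.0, -0.002, -1.0]]
force: [0.5, 0.1, 0.6]
opening: 0.832
grasp_force: 0.0
```

Run:
```python
from h import *
s=st();T=capture('top');S=capture('scene')
for n,c in (('T',T),('S',S)):
  for l in ('tin','jar','welt_brush'): print(n,[ (round(d['conf'],2),np.round(d['point'],3).tolist()) for d in spot_point(l,c)[:2]])
st()
plan((.589,.095,.066,-3.1))
```

```text
t 25.7 p [0.5888 0.0931 0.2007] j [-1.7 31.  88.8 -0.  60.3  1.5] F [0.5 0.1 0.6] op 0.832 g 0.0
[[0.0555, 0.9985, -0.0018], [0.9985, -0.0555, -0.0004], [-0.0004, -0.0018, -1.0]]
T [(0.37, [0.59, 0.097, 0.03])]
T [(0.42, [0.501, 0.103, 0.025])]
T [(0.66, [0.565, -0.235, 0.005])]
S [(0.63, [0.588, 0.095, 0.028]), (0.4, [0.58, 0.141, 0.04])]
S [(0.6, [0.502, 0.101, 0.029])]
S [(0.86, [0.566, -0.231, 0.004])]
t 26.1 p [0.5892 0.0938 0.2016] j [-1.7 31.  88.8  0.  60.3  1.5] F [-0.7  0.1 -0.4] op 0.83 g 0.0
[[0.0551, 0.9985, 0.0], [0.9985, -0.0551, 0.0], [0.0, 0.0, -1.0]]
from [0.5892 0.0938 0.2016] -3.16
(0.589, 0.095, 0.066, -3.1) -> 0.0024 -0.0005 0.2712 0 0 -0.0014 rows 3.3
```

Lower, grip; tip a little clear of the insert.

jog_arm:
  rows: "0.83 0.002 0 0.07 0 0 0; 0.83 0.002 0 0.14 0 0 0; 0.83 0.002 0 0.2 0 0 0; 0.83 0.002 0 0.25 0 0 0; 0.83 0.002 0 0.271 0 0 0; 0.83 0.002 0 0.271 0 0 0; 0.83 0.002 0 0.271 0 0 0; 0 0.002 0 0.271 0 0 0; 0 0.002 0 0.271 0 0 0; 0 0.002 0 0.271 0 0 0; 0 0.002 0 0.271 0 0 0; 0 0.002 0 0.271 0 0 0; 0 0.002 0 0.271 0 0 0; 0 0.002 0 0.271 0 0 0; 0 0.002 0 0.271 0 0 0"

```text
time_s: 27.35
position: [0.59, 0.0954, 0.0671]
tcp_rot: [[0.054, 0.999, 0.002], [0.999, -0.054, -0.0], [0.0, 0.002, -1.0]]
force: [0.4, -0.0, 5.5]
opening: 0.678
grasp_force: 30.0
```

jog_arm:
  rows: "0 0 0 -0.02 0 0 0; 0 0 0 -0.06 0 0 0; 0 0 0 -0.12 0 0 0; 0 0 0 -0.18 0 0 0; 0 0 0 -0.24 0 0 0; 0 0 0 -0.27 0 0 0; 0 0 0 -0.27 0 0 0; 0 0 0 -0.27 0 0 0; 0 0 0 -0.27 0 0 0"

```text
time_s: 28.1
position: [0.5877, 0.0954, 0.1996]
tcp_rot: [[0.054, 0.999, -0.004], [0.999, -0.054, 0.0], [-0.0, -0.004, -1.0]]
force: [0.3, -0.0, -1.6]
opening: 0.682
grasp_force: 30.0
```

Run:
```python
from h import *
S=capture('scene'); s=st()
print([ (round(d['conf'],2),np.round(d['point'],3).tolist()) for d in spot_point('tin',S)[:2]])
plan((.485,-.17,.20,-1.8),(.485,-.17,.042,-1.8))
```

```text
t 28.15 p [0.5876 0.0954 0.1992] j [-1.5 31.1 88.9 -0.  60.2  1.6] F [-0.2  0.6 -1.4] op 0.679 g 29.998937845230103
[[0.0543, 0.9985, -0.0044], [0.9985, -0.0543, 0.0001], [-0.0001, -0.0044, -1.0]]
[(0.78, [0.587, 0.096, 0.163]), (0.42, [0.563, -0.233, 0.004])]
from [0.5877 0.0954 0.199 ] -3.11
(0.485, -0.17, 0.2, -1.8) -> -0.5411 -0.1762 -0.0020 0 0 -0.0291 rows 6.8
(0.485, -0.17, 0.042, -1.8) -> 0.0000 0.0000 0.3160 0 0 -0.0000 rows 3.8
```

jog_arm:
  rows: "0 -0.03 -0.01 0 0 0 0; 0 -0.08 -0.026 0 0 0 0; 0 -0.14 -0.046 0 0 0 0; 0 -0.2 -0.065 0 0 0 0; 0 -0.26 -0.085 0 0 0 0; 0 -0.32 -0.104 0 0 0 0; 0 -0.38 -0.124 0 0 0 0; 0 -0.44 -0.143 0 0 0 0; 0 -0.49 -0.16 0 0 0 0; 0 -0.53 -0.172 0 0 0 -0.03; 0 -0.541 -0.176 0 0 0 -0.03; 0 -0.541 -0.176 0 0 0 -0.03; 0 -0.541 -0.176 0 0 0 -0.03; 0 -0.541 -0.176 0 0 0 -0.03"

```text
time_s: 29.37
position: [0.4866, -0.1687, 0.2005]
tcp_rot: [[0.03, 1.0, -0.001], [1.0, -0.03, 0.001], [0.001, -0.001, -1.0]]
force: [-0.6, -0.3, -1.4]
opening: 0.684
grasp_force: 30.0
```

Run:
```python
from h import *
S=capture('scene'); s=st()
print([ (round(d['conf'],2),np.round(d['point'],3).tolist()) for d in spot_point('tin',S)[:2]])
print([ (round(d['conf'],2),np.round(d['point'],3).tolist()) for d in spot_point('welt_brush',S)[:2]])
plan((.485,-.17,.042,-1.8))
```

```text
t 29.42 p [ 0.4868 -0.1686  0.2007] j [-31.6  25.4 100.4   0.   54.3 -29.9] F [-0.4  0.  -0.8] op 0.678 g 29.99893605709076
[[0.0293, 0.9996, -0.0008], [0.9996, -0.0293, 0.0009], [0.0009, -0.0008, -1.0]]
[(0.58, [0.486, -0.167, 0.161])]
[]
from [ 0.4869 -0.1688  0.2009] -1.66
(0.485, -0.17, 0.042, -1.8) -> -0.0026 -0.0038 0.3178 0 0 0.0032 rows 3.8
```

jog_arm:
  rows: "0 -0.003 -0.004 0.06 0 0 0; 0 -0.003 -0.004 0.12 0 0 0; 0 -0.003 -0.004 0.18 0 0 0; 0 -0.003 -0.004 0.24 0 0 0; 0 -0.003 -0.004 0.28 0 0 0; 0 -0.003 -0.004 0.305 0 0 0; 0 -0.003 -0.004 0.317 0 0 0; 0 -0.003 -0.004 0.317 0 0 0; 0 -0.003 -0.004 0.317 0 0 0; 0.8 -0.003 -0.004 0.317 0 0 0; 0.8 -0.003 -0.004 0.317 0 0 0; 0.8 -0.003 -0.004 0.317 0 0 0; 0.8 -0.003 -0.004 0.29 0 0 0; 0.8 -0.003 -0.004 0.22 0 0 0; 0.8 -0.003 -0.004 0.14 0 0 0; 0.8 -0.003 -0.004 0.06 0 0 0; 0.8 -0.003 -0.004 0 0 0 0; 0.8 -0.003 -0.004 0 0 0 0; 0.8 -0.003 -0.004 0 0 0 0"

```text
time_s: 31.1
position: [0.4857, -0.172, 0.2034]
tcp_rot: [[0.031, 1.0, 0.005], [1.0, -0.031, -0.003], [-0.003, 0.005, -1.0]]
force: [-1.2, 0.5, 0.2]
opening: 0.8
grasp_force: 0.0
```

Run:
```python
from h import *
T=capture('top');S=capture('scene');s=st()
for n,c in (('T',T),('S',S)):
  for l in ('tin','jar'): print(n,[ (round(d['conf'],2),np.round(d['point'],3).tolist()) for d in spot_point(l,c)[:2]])
plan((.498,.10,.20,-3.1),(.498,.10,.068,-3.1))
```

```text
t 31.2 p [ 0.4839 -0.171   0.2006] j [-31.9  25.3 100.6   0.   54.2 -30.2] F [-0.7 -0.4 -0. ] op 0.796 g 0.0
[[0.0306, 0.9995, -0.0011], [0.9995, -0.0306, 0.0007], [0.0007, -0.0011, -1.0]]
T [(0.45, [0.502, -0.596, 0.001]), (0.18, [0.576, 0.14, 0.001])]
T [(0.49, [0.504, 0.102, 0.026])]
S [(0.74, [0.484, -0.172, 0.004]), (0.27, [0.5, 0.101, 0.031])]
S [(0.69, [0.498, 0.101, 0.031])]
from [ 0.4838 -0.171   0.1995] -1.76
(0.498, 0.1, 0.2, -3.1) -> 0.5426 0.0118 -0.0010 0 0 0.0297 rows 6.5
(0.498, 0.1, 0.068, -3.1) -> 0.0000 0.0000 0.2640 0 0 -0.0000 rows 3.2
```

jog_arm:
  rows: "0.83 0.543 0.012 0 0 0 0.03; 0.83 0.543 0.012 0 0 0 0.03; 0.83 0.543 0.012 0 0 0 0.03; 0.83 0.543 0.012 0 0 0 0.03; 0.83 0.543 0.012 0 0 0 0.03; 0.83 0.543 0.012 0 0 0 0.03; 0.83 0.543 0.012 0 0 0 0.03; 0.83 0.543 0.012 0 0 0 0.03; 0.83 0.543 0.012 0 0 0 0.03; 0.83 0.543 0.012 0 0 0 0.03; 0.83 0.543 0.012 0 0 0 0.03; 0.83 0.543 0.012 0 0 0 0.03"

```text
time_s: 32.4
position: [0.499, 0.0984, 0.2008]
tcp_rot: [[0.056, 0.998, -0.001], [0.998, -0.056, -0.0], [-0.0, -0.001, -1.0]]
force: [0.7, 0.2, -0.6]
opening: 0.831
grasp_force: 0.0
```

Run:
```python
from h import *
T=capture('top');S=capture('scene');s=st()
for n,c in (('T',T),('S',S)):
  for l in ('jar',): print(n,[ (round(d['conf'],2),np.round(d['point'],3).tolist()) for d in spot_point(l,c)[:2]])
plan((.498,.10,.067,-3.1))
```

```text
t 32.5 p [0.499  0.0986 0.201 ] j [ -1.4  24.9 101.3  -0.   53.9   1.8] F [ 0.   1.  -0.9] op 0.828 g 0.0
[[0.0563, 0.9984, -0.0002], [0.9984, -0.0563, -0.0001], [-0.0001, -0.0002, -1.0]]
T [(0.52, [0.5, 0.101, 0.025])]
S [(0.68, [0.501, 0.1, 0.033])]
from [0.499  0.099  0.2011] -3.19
(0.498, 0.1, 0.067, -3.1) -> 0.0020 -0.0022 0.2681 0 0 -0.0021 rows 3.2
```

jog_arm:
  rows: "0.83 0.002 0 0.07 0 0 0; 0.83 0.002 0 0.14 0 0 0; 0.83 0.002 0 0.2 0 0 0; 0.83 0.002 0 0.25 0 0 0; 0.83 0.002 0 0.268 0 0 0; 0.83 0.002 0 0.268 0 0 0; 0.83 0.002 0 0.268 0 0 0; 0 0.002 0 0.268 0 0 0; 0 0.002 0 0.268 0 0 0; 0 0.002 0 0.268 0 0 0; 0 0.002 0 0.268 0 0 0; 0 0.002 0 0.268 0 0 0; 0 0.002 0 0.268 0 0 0; 0 0.002 0 0.268 0 0 0; 0 0.002 0 0.268 0 0 0"

```text
time_s: 33.85
position: [0.4998, 0.1008, 0.0685]
tcp_rot: [[0.054, 0.999, 0.003], [0.999, -0.054, -0.0], [0.0, 0.003, -1.0]]
force: [-1.0, 0.3, 6.0]
opening: 0.682
grasp_force: 30.1
```

jog_arm:
  rows: "0 0 0 -0.02 0 0 0; 0 0 0 -0.06 0 0 0; 0 0 0 -0.12 0 0 0; 0 0 0 -0.18 0 0 0; 0 0 0 -0.24 0 0 0; 0 0 0 -0.268 0 0 0; 0 0 0 -0.268 0 0 0; 0 0 0 -0.268 0 0 0; 0 0 0 -0.268 0 0 0"

```text
time_s: 34.6
position: [0.4979, 0.1008, 0.2003]
tcp_rot: [[0.054, 0.999, -0.002], [0.999, -0.054, 0.0], [-0.0, -0.002, -1.0]]
force: [-0.7, -0.4, -1.8]
opening: 0.682
grasp_force: 30.1
```

Run:
```python
from h import *
S=capture('scene'); s=st()
print([ (round(d['conf'],2),np.round(d['point'],3).tolist()) for d in spot_point('jar',S)[:2]])
plan((.44,-.29,.20,-1.8),(.44,-.29,.043,-1.8))
```

```text
t 34.65 p [0.4977 0.1008 0.1998] j [ -1.2  25.  101.3  -0.   53.9   1.9] F [ 0.4 -0.  -1.8] op 0.687 g 30.11214090976864
[[0.0542, 0.9985, -0.0033], [0.9985, -0.0542, 0.0001], [-0.0001, -0.0033, -1.0]]
[(0.61, [0.501, 0.097, 0.164]), (0.37, [0.615, -0.252, 0.006])]
from [0.4978 0.1008 0.1996] -3.11
(0.44, -0.29, 0.2, -1.8) -> -0.7867 -0.0730 -0.0008 0 0 -0.0291 rows 9.5
(0.44, -0.29, 0.043, -1.8) -> 0.0000 0.0000 0.3140 0 0 -0.0000 rows 3.8
```

jog_arm:
  rows: "0 -0.03 -0.003 0 0 0 0; 0 -0.08 -0.007 0 0 0 0; 0 -0.14 -0.013 0 0 0 0; 0 -0.2 -0.019 0 0 0 0; 0 -0.26 -0.024 0 0 0 0; 0 -0.32 -0.03 0 0 0 0; 0 -0.38 -0.035 0 0 0 0; 0 -0.44 -0.041 0 0 0 0; 0 -0.5 -0.046 0 0 0 0; 0 -0.56 -0.052 0 0 0 0; 0 -0.62 -0.058 0 0 0 0; 0 -0.68 -0.063 0 0 0 -0.03; 0 -0.73 -0.068 0 0 0 -0.03; 0 -0.77 -0.072 0 0 0 -0.03; 0 -0.787 -0.073 0 0 0 -0.03; 0 -0.787 -0.073 0 0 0 -0.03; 0 -0.787 -0.073 0 0 0 -0.03; 0 -0.787 -0.073 0 0 0 -0.03"

```text
time_s: 36.2
position: [0.4408, -0.2884, 0.2004]
tcp_rot: [[0.03, 1.0, -0.002], [1.0, -0.03, 0.002], [0.002, -0.002, -1.0]]
force: [0.1, 0.5, -0.8]
opening: 0.687
grasp_force: 30.1
```

Run:
```python
from h import *
S=capture('scene'); T=capture('top');s=st()
for c in (T,S):
  for l in ('jar','tin','welt_brush','buff_brush'): print(l,[ (round(d['conf'],2),np.round(d['point'],3).tolist()) for d in spot_point(l,c)[:2]])
plan((.44,-.29,.043,-1.8))
```

```text
t 36.3 p [ 0.4412 -0.2884  0.2008] j [-45.3  26.2  98.7   0.   55.2 -43.7] F [ 0.6  0.2 -1.6] op 0.68 g 30.112454323098063
[[0.029, 0.9996, -0.0009], [0.9996, -0.029, 0.0013], [0.0012, -0.0009, -1.0]]
jar []
tin [(0.79, [0.48, -0.17, 0.005])]
welt_brush [(0.52, [0.562, -0.234, 0.004])]
buff_brush [(0.89, [0.619, -0.259, 0.006])]
jar []
tin [(0.9, [0.486, -0.174, 0.004])]
welt_brush [(0.56, [0.564, -0.23, 0.006])]
buff_brush [(0.61, [0.619, -0.252, 0.007])]
from [ 0.4413 -0.29    0.2012] -1.74
(0.44, -0.29, 0.043, -1.8) -> -0.0001 -0.0026 0.3163 0 0 0.0014 rows 3.8
```

jog_arm:
  rows: "0 0 -0.002 0.06 0 0 0; 0 0 -0.002 0.12 0 0 0; 0 0 -0.002 0.18 0 0 0; 0 0 -0.002 0.24 0 0 0; 0 0 -0.002 0.28 0 0 0; 0 0 -0.002 0.305 0 0 0; 0 0 -0.002 0.315 0 0 0; 0 0 -0.002 0.315 0 0 0; 0 0 -0.002 0.315 0 0 0; 0.8 0 -0.002 0.315 0 0 0; 0.8 0 -0.002 0.315 0 0 0; 0.8 0 -0.002 0.315 0 0 0; 0.8 0 -0.002 0.29 0 0 0; 0.8 0 -0.002 0.22 0 0 0; 0.8 0 -0.002 0.14 0 0 0; 0.8 0 -0.002 0.06 0 0 0; 0.8 0 -0.002 0 0 0 0; 0.8 0.4 -0.002 0 0 0 0; 0.8 0.4 -0.002 0 0 0 0; 0.8 0.4 -0.002 0 0 0 0"

```text
time_s: 38.37
position: [0.4442, -0.1646, 0.2022]
tcp_rot: [[0.033, 0.999, 0.003], [0.999, -0.033, -0.001], [-0.001, 0.003, -1.0]]
force: [-0.1, 1.2, -0.5]
opening: 0.8
grasp_force: 0.0
```

jog_arm:
  rows: "0.5 0.45 0.1 0 0 0 0; 0.3 0.45 0.1 0 0 0 0; 0 0.45 0.1 0 0 0 0; 0 0.45 0.1 0 0 0 0; 0 0.45 0.1 0 0 0 0; 0 0.45 0.1 0 0 0 0; 0 0.45 0.1 0 0 0 0; 0 0.45 0.1 0 0 0 0; 0 0.45 0.1 0 0 0 0; 0 0.45 0.1 0 0 0 0; 0 0.45 0.1 0 0 0 0; 0 0.45 0.1 0 0 0 0"

```text
time_s: 39.37
position: [0.5008, 0.057, 0.2011]
tcp_rot: [[0.033, 0.999, -0.0], [0.999, -0.033, -0.0], [-0.0, -0.0, -1.0]]
force: [-0.5, -0.8, -0.1]
opening: 0.025
grasp_force: 0.0
```

Run:
```python
from h import *
S=capture('scene'); T=capture('top');s=st()
for c in (T,S):
  for l in ('jar','tin','welt_brush','buff_brush','tray'): print(l,[ (round(d['conf'],2),np.round(d['point'],3).tolist()) for d in spot_point(l,c)[:2]])
print(rect(T,'buff_brush',.05),rect(T,'welt_brush',.04))
f=lambda a:cv2.resize(np.ascontiguousarray(a[:,:,::-1]),None,fx=3,fy=3,interpolation=cv2.INTER_CUBIC)
a=f(T['pixels'][165:275,270:370]);b=f(S['pixels'][170:300,155:295])
H=max(a.shape[0],b.shape[0]);o=np.zeros((H,a.shape[1]+b.shape[1],3),np.uint8);o[:a.shape[0],:a.shape[1]]=a;o[:b.shape[0],a.shape[1]:]=b
cv2.imwrite('pics/m5.png',o)
```

```text
t 39.47 p [0.5009 0.0573 0.2011] j [ -6.2  24.6 101.9  -0.   53.6  -4.3] F [-0.5 -0.3 -0.1] op 0.013 g 0.0
[[0.0323, 0.9995, -0.0001], [0.9995, -0.0323, -0.0], [-0.0, -0.0001, -1.0]]
jar [(0.76, [0.443, -0.289, 0.001]), (0.58, [0.57, 0.014, 0.057])]
tin [(0.69, [0.485, -0.17, 0.002])]
welt_brush [(0.73, [0.441, -0.288, 0.003]), (0.62, [0.565, -0.233, 0.005])]
buff_brush [(0.92, [0.616, -0.255, 0.008])]
tray [(0.6, [0.507, -0.232, 0.0])]
jar [(0.59, [0.441, -0.293, 0.008]), (0.35, [0.499, -0.477, -0.001])]
tin []
welt_brush [(0.57, [0.564, -0.232, 0.004]), (0.53, [0.322, 0.434, -0.002])]
buff_brush [(0.7, [0.568, 0.016, 0.051]), (0.68, [0.617, -0.254, 0.007])]
tray [(0.93, [0.51, -0.227, -0.004])]
None (0.73, array([ 561.6, -229.6]), array([147. ,  31.3]), 88.1)
```

View pics/m5.png

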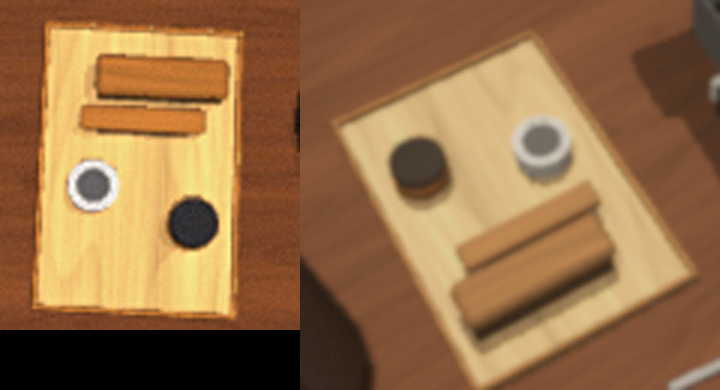

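Run:
```python
from h import *
S=capture('scene'); T=capture('top')
for c in (T,S): 
  for l in ('lid_front','lid_hinge'): print(l,[ (round(d['conf'],2),np.round(d['point'],3).tolist()) for d in spot_point(l,c)[:2]])
plan((.50,.057,.40,-3.1),(.59,.37,.40,-3.1),(.59,.37,.26,-3.1))
```

```text
lid_front [(0.74, [0.59, 0.321, 0.249]), (0.71, [0.616, -0.255, 0.008])]
lid_hinge [(0.76, [0.58, 0.242, 0.08])]
lid_front [(0.74, [0.591, 0.327, 0.251]), (0.29, [0.505, -0.48, -0.001])]
lid_hinge [(0.9, [0.587, 0.238, 0.079])]
from [0.5009 0.0582 0.2011] -1.76
(0.5, 0.057, 0.4, -3.1) -> -0.0024 -0.0017 -0.3979 0 0 0.0299 rows 4.8
(0.59, 0.37, 0.4, -3.1) -> 0.6348 0.1459 0.0000 0 0 -0.0000 rows 7.8
(0.59, 0.37, 0.26, -3.1) -> 0.0000 0.0000 0.2800 0 0 -0.0000 rows 3.4
```

jog_arm:
  rows: "0 0 0 -0.1 0 0 0; 0 0 0 -0.2 0 0 0; 0 0 0 -0.3 0 0 0; 0 0 0 -0.4 0 0 0.03; 0 0 0 -0.4 0 0 0.03; 0 0 0 -0.4 0 0 0.03; 0 0 0 -0.4 0 0 0.03; 0 0.635 0.146 -0.4 0 0 0.03; 0 0.635 0.146 -0.4 0 0 0.03; 0 0.635 0.146 -0.4 0 0 0.03; 0 0.635 0.146 -0.4 0 0 0.03; 0 0.635 0.146 -0.4 0 0 0.03; 0 0.635 0.146 -0.4 0 0 0.03; 0 0.635 0.146 -0.4 0 0 0.03; 0 0.635 0.146 -0.4 0 0 0.03; 0 0.635 0.146 -0.4 0 0 0.03; 0 0.635 0.146 -0.4 0 0 0.03; 0 0.635 0.146 -0.4 0 0 0.03; 0 0.635 0.146 -0.4 0 0 0.03; 0 0.635 0.146 -0.4 0 0 0.03"

```text
time_s: 42.03
position: [0.5835, 0.3717, 0.401]
tcp_rot: [[0.056, 0.998, -0.001], [0.998, -0.056, -0.001], [-0.001, -0.001, -1.0]]
force: [0.0, -0.7, 1.3]
opening: 0.004
grasp_force: 0.0
```

Run:
```python
from h import *
capture('top');s=st()
plan((.59,.375,.26,-3.1))
# lid path, relative to pose (.59,.375,.26) : case-x shift and z, in tool units (tool x = case x, tool z = down)
r=.190; hx=.2413
ex=np.array([.054,.9985])
p0=np.array([.59,.375]); 
def tcp(th):
    u=np.array([-np.cos(th),np.sin(th)]);n=np.array([np.sin(th),np.cos(th)])
    C=r*u+(.012+.010)*n; return C[0], .08+C[1]+.012
for th in [1.95,1.8,1.65,1.5,1.35,1.2,1.05,.9,.75,.6,.5,.4,.3,.2,.15,.1,.05,0]:
    x,z=tcp(th); q=np.array([.5815,.2413])+ex*x
    d=q-p0; print(th,np.round(q,3),round(z,4),'rows: %.3f %.3f %.3f'%(d@ex/.5,d@np.array([.9985,-.054])/.5,-(z-.26)/.5))
```

```text
t 42.08 p [0.5836 0.3717 0.4013] j [23.3 29.3 58.9 -0.  91.8 26.5] F [0.  0.4 0.3] op 0.003 g 0.0
[[0.056, 0.9984, -0.0001], [0.9984, -0.056, -0.0003], [-0.0003, -0.0001, -1.0]]
from [0.5836 0.3717 0.4013] -3.21
(0.59, 0.375, 0.26, -3.1) -> 0.0072 0.0124 0.2827 0 0 -0.0025 rows 3.4
1.95 [0.586 0.332] 0.2604 rows: -0.086 -0.003 -0.001
1.8 [0.585 0.306] 0.272 rows: -0.139 -0.003 -0.024
1.65 [0.583 0.278] 0.2797 rows: -0.194 -0.003 -0.039
1.5 [0.582 0.25 ] 0.2831 rows: -0.251 -0.003 -0.046
1.35 [0.58  0.221] 0.2822 rows: -0.308 -0.003 -0.044
1.2 [0.579 0.193] 0.2771 rows: -0.365 -0.003 -0.034
1.05 [0.577 0.166] 0.2678 rows: -0.419 -0.003 -0.016
0.9 [0.576 0.141] 0.2545 rows: -0.470 -0.003 0.011
0.75 [0.575 0.117] 0.2376 rows: -0.516 -0.003 0.045
0.6 [0.574 0.097] 0.2174 rows: -0.557 -0.003 0.085
0.5 [0.573 0.085] 0.2024 rows: -0.580 -0.003 0.115
0.4 [0.573 0.075] 0.1863 rows: -0.601 -0.003 0.147
0.3 [0.572 0.067] 0.1692 rows: -0.618 -0.003 0.182
0.2 [0.572 0.06 ] 0.1513 rows: -0.632 -0.003 0.217
0.15 [0.572 0.057] 0.1421 rows: -0.637 -0.003 0.236
0.1 [0.571 0.055] 0.1329 rows: -0.642 -0.003 0.254
0.05 [0.571 0.053] 0.1235 rows: -0.645 -0.003 0.273
0 [0.571 0.052] 0.114 rows: -0.648 -0.003 0.292
```

jog_arm:
  rows: "0 0.007 0 0.07 0 0 0; 0 0.007 0 0.14 0 0 0; 0 0.007 0 0.21 0 0 0; 0 0.007 0 0.283 0 0 0; 0 0.007 0 0.283 0 0 0; 0 0.007 0 0.283 0 0 0"

```text
time_s: 42.58
position: [0.5839, 0.3763, 0.2599]
tcp_rot: [[0.055, 0.998, 0.0], [0.998, -0.055, 0.0], [0.0, 0.0, -1.0]]
force: [-0.5, -0.3, 0.4]
opening: 0.008
grasp_force: 0.0
```

jog_arm:
  rows: "0 -0.04 0 0 0 0 0; 0 -0.086 0 -0.001 0 0 0; 0 -0.112 0 -0.012 0 0 0; 0 -0.139 0 -0.024 0 0 0; 0 -0.166 0 -0.032 0 0 0; 0 -0.194 0 -0.039 0 0 0; 0 -0.222 0 -0.043 0 0 0; 0 -0.251 0 -0.046 0 0 0; 0 -0.28 0 -0.046 0 0 0; 0 -0.308 0 -0.044 0 0 0; 0 -0.336 0 -0.039 0 0 0; 0 -0.365 0 -0.034 0 0 0; 0 -0.392 0 -0.025 0 0 0; 0 -0.419 0 -0.016 0 0 0; 0 -0.445 0 -0.003 0 0 0; 0 -0.47 0 0.011 0 0 0; 0 -0.47 0 0.011 0 0 0"

```text
time_s: 44.0
position: [0.5704, 0.1388, 0.2524]
tcp_rot: [[0.056, 0.998, -0.003], [0.998, -0.056, -0.003], [-0.003, -0.003, -1.0]]
force: [-0.3, -0.2, 0.3]
opening: 0.004
grasp_force: 0.5
```

Run:
```python
from h import *
S=capture('scene'); T=capture('top');st()
for c in (T,S): print([ (round(d['conf'],2),np.round(d['point'],3).tolist()) for d in spot_point('lid_front',c)[:2]])
save(S,'s6.png')
```

```text
t 44.1 p [0.5709 0.1407 0.2537] j [ 3.  26.8 86.9 -0.1 66.4  6.2] F [-0.6  0.2  1.5] op 0.004 g 0.5352771710113302
[[0.0552, 0.9985, -0.0013], [0.9985, -0.0552, -0.0015], [-0.0016, -0.0012, -1.0]]
[(0.7, [0.579, 0.13, 0.23])]
[(0.85, [0.579, 0.132, 0.231])]
```

View pics/s6.png

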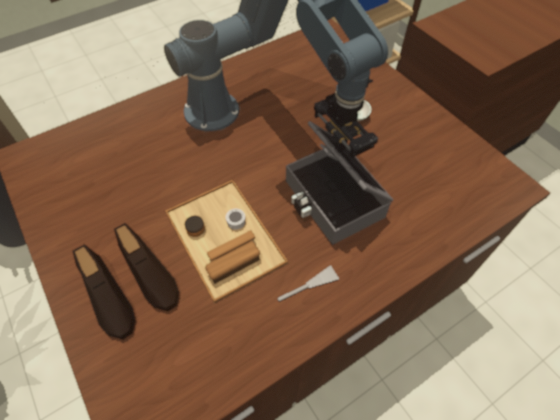

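jog_arm:
  rows: "0 -0.023 0 0.017 0 0 0; 0 -0.046 0 0.034 0 0 0; 0 -0.067 0 0.054 0 0 0; 0 -0.087 0 0.074 0 0 0; 0 -0.099 0 0.089 0 0 0; 0 -0.11 0 0.104 0 0 0; 0 -0.121 0 0.12 0 0 0; 0 -0.131 0 0.136 0 0 0; 0 -0.14 0 0.153 0 0 0; 0 -0.148 0 0.171 0 0 0; 0 -0.155 0 0.188 0 0 0; 0 -0.162 0 0.206 0 0 0; 0 -0.167 0 0.225 0 0 0; 0 -0.172 0 0.243 0 0 0; 0 -0.174 0 0.252 0 0 0; 0 -0.174 0 0.252 0 0 0"

```text
time_s: 45.53
position: [0.5661, 0.0549, 0.127]
tcp_rot: [[0.054, 0.999, -0.001], [0.999, -0.054, -0.0], [-0.0, -0.001, -1.0]]
force: [-0.2, 0.6, 2.0]
opening: 0.004
grasp_force: 1.1
```

jog_arm:
  rows: "0 -0.001 0 0.01 0 0 0; 0 -0.002 0 0.018 0 0 0; 0 -0.004 0 0.026 0 0 0; 0 -0.004 0 0.029 0 0 0; 0 -0.004 0 0.029 0 0 0; 0 -0.004 0 0.029 0 0 0"

```text
time_s: 46.03
position: [0.5664, 0.0531, 0.1138]
tcp_rot: [[0.054, 0.999, 0.0], [0.999, -0.054, -0.0], [-0.0, 0.0, -1.0]]
force: [-0.3, 0.1, 4.5]
opening: 0.003
grasp_force: 2.1
```

Press a couple of mm further, gently.

jog_arm:
  rows: "0 0 0 0.002 0 0 0; 0 0 0 0.004 0 0 0; 0 0 0 0.004 0 0 0; 0 0 0 0.004 0 0 0"

```text
time_s: 46.37
position: [0.5664, 0.0531, 0.1125]
tcp_rot: [[0.054, 0.999, 0.001], [0.999, -0.054, -0.0], [-0.0, 0.001, -1.0]]
force: [-0.6, 0.0, 8.8]
opening: 0.006
grasp_force: 4.5
```

Run:
```python
from h import *
S=capture('scene'); T=capture('top');st()
for c in (T,S): print([ (round(d['conf'],2),np.round(d['point'],3).tolist()) for d in spot_point('lid_front',c)[:2]])
```

```text
t 46.47 p [0.5664 0.0531 0.1125] j [-5.9 36.5 96.6 -0.  46.9 -2.8] F [-1.   0.4  9.1] op 0.006 g 4.432400269433856
[[0.0538, 0.9986, 0.0007], [0.9986, -0.0538, -0.0005], [-0.0005, 0.0007, -1.0]]
[]
[(0.91, [0.575, 0.059, 0.093])]
```

jog_arm:
  rows: "0 0 0 0.002 0 0 0; 0 0 0 0.005 0 0 0; 0 0 0 0.005 0 0 0; 0 0 0 0.005 0 0 0"

```text
time_s: 46.9
position: [0.5665, 0.053, 0.1108]
tcp_rot: [[0.054, 0.999, 0.001], [0.999, -0.054, -0.001], [-0.001, 0.001, -1.0]]
force: [-2.7, 1.5, 15.0]
opening: 0.004
grasp_force: 7.4
```

jog_arm:
  rows: "0 0 0 -0.03 0 0 0; 0 0 0 -0.03 0 0 0; 0 0 0 -0.03 0 0 0; 0 0 0 -0.03 0 0 0; 0 0 0 -0.03 0 0 0; 0 0 0 -0.03 0 0 0"

```text
time_s: 47.4
position: [0.5656, 0.0532, 0.1231]
tcp_rot: [[0.054, 0.999, -0.002], [0.999, -0.054, 0.0], [-0.0, -0.002, -1.0]]
force: [-0.1, 0.2, 0.2]
opening: 0.004
grasp_force: 0.0
```

Run:
```python
from h import *
S=capture('scene');st()
print([ (round(d['conf'],2),np.round(d['point'],3).tolist()) for d in spot_point('lid_front',S)[:2]])
```

```text
t 47.45 p [0.5658 0.0532 0.1232] j [-5.9 35.5 96.3 -0.  48.3 -2.8] F [ 0.2 -0.5  0.2] op 0.002 g 0.0
[[0.0542, 0.9985, -0.0016], [0.9985, -0.0542, 0.0001], [-0.0, -0.0016, -1.0]]
[(0.62, [0.574, 0.06, 0.097])]
```

jog_arm:
  rows: "0 0 0 -0.08 0 0 0; 0 0 0 -0.16 0 0 0; 0 0 0 -0.24 0 0 0; 0 0 0 -0.3 0 0 0; 0 -0.25 -0.2 -0.35 0 0 0; 0 -0.25 -0.2 -0.35 0 0 0; 0 -0.25 -0.2 -0.35 0 0 0; 0 -0.25 -0.2 -0.35 0 0 0; 0 -0.25 -0.2 -0.35 0 0 0; 0 -0.25 -0.2 -0.35 0 0 0; 0 -0.25 -0.2 -0.35 0 0 0; 0 -0.25 -0.2 -0.35 0 0 0; 0 -0.25 -0.2 -0.35 0 0 0; 0 -0.25 -0.2 -0.35 0 0 0; 0 -0.25 -0.2 -0.35 0 0 0; 0 -0.25 -0.2 -0.35 0 0 0; 0 -0.25 -0.2 -0.35 0 0 0; 0 -0.25 -0.2 -0.35 0 0 0; 0 -0.25 -0.2 -0.35 0 0 0; 0 -0.25 -0.2 -0.35 0 0 0"

```text
time_s: 49.17
position: [0.4596, -0.0661, 0.2991]
tcp_rot: [[0.054, 0.999, 0.0], [0.999, -0.054, 0.0], [0.0, 0.0, -1.0]]
force: [-0.1, -0.0, -0.4]
opening: 0.002
grasp_force: 0.0
```

Run:
```python
from h import *
S=capture('scene');T=capture('top');st();save(S,'s8.png')
for c in (T,S):
  for l in ('lid_front','jar','tin','welt_brush','buff_brush'): print(l,[ (round(d['conf'],2),np.round(d['point'],3).tolist()) for d in spot_point(l,c)[:2]])
```

```text
t 49.27 p [ 0.4596 -0.0662  0.2991] j [-22.   13.7 100.2   0.   66.1 -18.9] F [-0.3  0.4 -0.7] op 0.005 g 0.0
[[0.0543, 0.9985, 0.0], [0.9985, -0.0543, 0.0], [0.0, 0.0, -1.0]]
lid_front [(0.58, [0.571, 0.059, 0.094])]
jar [(0.77, [0.444, -0.288, 0.004]), (0.47, [0.577, 0.14, 0.001])]
tin [(0.75, [0.484, -0.169, 0.003])]
welt_brush [(0.75, [0.564, -0.233, 0.003])]
buff_brush [(0.58, [0.616, -0.255, 0.006])]
lid_front [(0.83, [0.573, 0.058, 0.095]), (0.59, [0.566, -0.23, 0.006])]
jar [(0.59, [0.44, -0.29, 0.007]), (0.42, [0.485, -0.171, 0.001])]
tin [(0.83, [0.484, -0.17, 0.003])]
welt_brush [(0.68, [0.562, -0.232, 0.006])]
buff_brush [(0.57, [0.618, -0.251, 0.007]), (0.54, [0.578, 0.141, -0.005])]
```

View pics/s8.png

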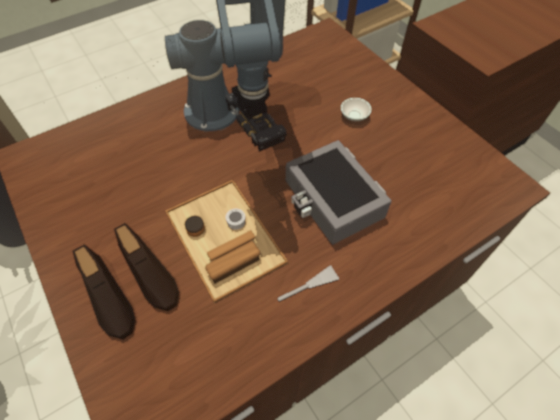

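The lid is shut with the hasp over the barbs at (303,203). All four pieces lie on the tray, and the shoes, bowl and shoehorn have not moved.

```bash
python3 -c "
from rig import bot
print(bot.hand_in())"
```

```text
the job is handed in; nothing more can be done
None
```

The job is handed in at about 49 s: the buffing brush, welt brush, tin and jar (the only pieces present) are on the tray, the lid is shut and stays down, and the shoes, bowl and shoehorn are where they were.

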